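# Tip, catch and lower the lid of the parts case

### The arm

A 6-joint arm with a two-finger parallel gripper is mounted at the origin on the work surface. World frame = base frame: x ahead of the robot, y to its left, z up, the work surface at z = 0. Lengths are in mm, angles in degrees, forces in N, time in s.
With the tool pointing down it reaches from about 300 to 850 mm from the base axis. Payload 4.2 kg.
Tool frame: the origin (TCP) lies at the very end of the fingers, on their centre line; the grasp point (between the pads) lies 19 mm behind it; x points along the fingers, z is the direction in which the jaws open and shut, and the axes are right-handed (so a half turn about x gives the same grasp; the last joint's range is limited). The gripper opens to 91 mm and grips with 3 to 60 N. Pads are 32 mm wide; open, the fingers measure 118 mm over their backs; the gripper's body (76 mm by 178 mm) begins 60 mm behind the grasp point.
Start: joints at [72.021, 18.312, 89.639, -0, 72.044, -1.146], TCP at [166.517, 550.377, 213.976] pointing down, gripper open.
Joint ranges: [-177.97, 177.97], [-48.28, 115.42], [12.27, 149.76], [-77.06, 257.06], [2.81, 150.46], [-146.56, 146.56]. Speed limits (degrees/s): [147.25, 147.25, 180, 180, 180, 180].

### API

Orientations are given as [roll, pitch, yaw] about the fixed x, y, z axes, in that order (R = Rz(yaw) Ry(pitch) Rx(roll)).
In Python, from workcell import state, grab_frame, camera_info, env, search_frame, place_of gives the robot as it stands.
- The arm moves only by the tool drive_tool, never from a script. Its argument "plan" is a list of rows, each a list of 7 numbers: the turn, a rotation vector about the world's x, y, z in degrees, then the shift along the world's x, y, z in mm, then the finger opening in mm, from 0 to 91.2. In form: [[wx, wy, wz, dx, dy, dz, jaw], ...]. A call has 1 to 10 rows; each row is the pose to reach, as a shift and turn from the pose measured when the call began; what a row does not reach only later rows make up. A row lasts 1/8 s, in which the tool goes at most 62.5 mm and 10.7 degrees, less where a joint would pass 70% of its speed; a pose out of reach is approached as far as the arm can. A call with a gripper value outside its range is refused whole. The fingers move at their own pace and stop on an object; "grip_force" is the grip in N (left out, the last holds). Time passes only in rows, so rows that repeat a pose let the fingers close. It gives the time, the measured TCP pose, the force and the opening at its end, in the units of the state.
- state(): the state, without advancing time (a new reading comes with each control period).
- grab_frame(name): name is "scene" or "top"; returns the picture (384x512x3 uint8, red, green, blue); there is no depth.
- camera_info(name): a dict with "intrinsics" (3x3 intrinsics, pixels), "k1" (the pictures are not rectified: a ray, as slopes to the right and down, at radius r is drawn at 1 + k1 r^2 times it, then the intrinsics apply), "origin" and "orientation" of the camera in the world. Camera axes: x right, y down, z forward; pixel columns grow to the right and rows downward; lengths in mm; the calibration is good to about 2 mm. A picture is of the moment at which its call begins. camera_info takes no time and is no camera call.
- env.job_done(): hands the job in, once; it reports no verdict.
Trained networks look in the newest picture that a camera, given by its name, has taken for a name from the list of things; names that differ only in an ending like _2 or _b are one class to them, and where a whole thing is asked for, a point or a joint stands for the part that bears it (a point fixed in the world has none). Each returns a list of dicts, best first, with "p" (0 to 1); they miss things now and then, are a little off and sometimes report something else, mostly with a low value. They report only what shows in the picture. A call takes as long as a camera call.
- search_frame(camera, label): "rect" ([left, top, right, bottom] as shares, 0 to 1, of the picture: columns of its width, rows of its height, round what is visible of it).
- place_of(camera, label): "location" ([column, row] as shares, 0 to 1, of the picture: columns of its width, rows of its height: a listed point, or the origin of a listed thing).
The state is a dict: "time_s": time; "qpos": joint angles; "qvel": joint speeds; "effort": joint torques, N m; "ee_pos": TCP position; "ee_rot": TCP orientation; "force": force on the tool from outside, world axes, zero at the start; "torque": the same for the moment, N m; "gripper_width": finger opening in mm.
Only numpy, scipy, OpenCV 4.12 (cv2) and the standard library are available. Lean on these libraries where they do the work, as an engineer would, in place of code of your own. Each camera call takes 0.05 s, during which the arm holds its last target. There are 200 camera calls.

### The job

The orange lid of the grey parts case stands open. With the outside of the fingers push it forward from behind until it starts to fall, catch it on the fingers on its way down, and lower it gently until it is fully shut, never letting it drop or slam. Grip nothing, and leave the toys and everything else on the bench where they are; finish with the hand clear.

Things in the scene. Friction and masses are not known exactly. Their poses are not given: they have to be found in the camera images.
- case: grey open-topped parts case fixed to the bench, 150 mm deep (its x), 220 mm wide (its y), 90 mm high, walls 5 mm; origin at the centre of its underside, z up, -x side is its front. The orange lid is hinged along the top of its far (+x) wall. It stands crosswise: its front looks to the robot's right (world -y), give or take 0.35 rad; 100 mm before and behind it are free
- lid (a joint): angle of the lid (rad): 0 = flat shut on the rim, 1.57 = upright, grows as it opens, stop at 1.72; starts at 1.52 to 1.62. Hinge friction (0.05 N m) keeps it still between about 1.42 and 1.63; pushed to the front below about 1.33 rad it falls shut by itself, slowly then faster, in some 3 to 6 s, and hits the rim at 0.4 to 0.7 rad/s (damping about 0.6 N m s/rad)
- lid_edge (a point): middle of the lid's free edge on its inner (under) side, 170 mm from the hinge; moves with the lid. The lid is a flat orange plate 170 mm long, 226 mm wide, 8 mm thick, 0.35 to 0.5 kg, no handle, a black stripe along the free edge, a white panel on its outer face (looking to the case's +x while upright)
- lid_hinge (a point): middle of the hinge axis, on top of the case's far wall, 75 mm behind the case's centre, 90 mm above the bench; its axes are the case's, the hinge axis is its y. Shut, the lid's underside lies at this height and its free edge overhangs the front wall by 20 mm
- toy_pink_a: pink printed toy, about 44 x 42 x 38 mm, loose in the compartment on the case's +y side; origin at the centre of its underside. To be left alone
- toy_pink_b: pink printed toy, about 44 x 42 x 38 mm, loose in the compartment on the case's -y side; origin at the centre of its underside. To be left alone
- toy_green: bright green printed toy, about 44 x 42 x 38 mm, standing beside the case's +y side; origin at the centre of its underside. To be left alone
- glue_bottle: white bottle with an orange cap, 44 mm across, 130 mm tall, standing beside the case's -y side; origin at the centre of its underside. To be left alone
- spool: small red spool lying flat, 100 mm across, 45 mm tall, behind the case's hinge side; origin at the centre of its underside. To be left alone
- scraper: spatula-like scraper 200 mm long lying flat in front of the case; origin at the centre of its underside. To be left alone
- screw_cup: small blue cup, 64 mm across, 60 mm tall, beside the case's -y side near its front; origin at the centre of its underside. To be left alone

How it is judged (in metres and radians):
On the way, in this order (a step that is already met when the one before it is completed fails the run):
1. the lid is tipped forward past its balance (below 1.38 rad) (value of joint lid below 1.38 rad), for 0.05 s.
2. the lid is caught and carried on the fingers on its way down, between 1.05 and 0.2 rad (value of joint lid between 0.2 and 1.05 rad and contact force between the fingers and lid above 0.2 N and velocity of joint lid above -0.6 rad/s), for 0.2 s.
At the end, for the whole second after the job is handed in: the lid is shut (within 0.025 rad) and at rest, and every bystander is within 15 mm of where it stood and upright (value of joint lid below 0.025 rad and velocity of joint lid between -0.05 and 0.05 rad/s and not (distance of toy_pink_a from where it was at the start of the episode above 0.015 m or angle between toy_pink_a's own z axis and vertical above 0.3 rad) and not (distance of toy_pink_b from where it was at the start of the episode above 0.015 m or angle between toy_pink_b's own z axis and vertical above 0.3 rad) and not (distance of toy_green from where it was at the start of the episode above 0.015 m or angle between toy_green's own z axis and vertical above 0.3 rad) and not (distance of glue_bottle from where it was at the start of the episode above 0.015 m or angle between glue_bottle's own z axis and vertical above 0.3 rad) and not (distance of spool from where it was at the start of the episode above 0.015 m or angle between spool's own z axis and vertical above 0.3 rad) and not (distance of scraper from where it was at the start of the episode above 0.015 m or angle between scraper's own z axis and vertical above 0.3 rad) and not (distance of screw_cup from where it was at the start of the episode above 0.015 m or angle between screw_cup's own z axis and vertical above 0.3 rad)); the robot touches nothing.
It fails at once if the lid drops or slams: it closes faster than 0.33 rad/s anywhere between 0.25 and 0.03 rad from shut (value of joint lid between 0.03 and 0.25 rad and velocity of joint lid below -0.33 rad/s).
It fails at once if the lid is gripped or pressed with more than 18 N (contact force between the fingers and lid above 18 N).
It fails at once if a bystander is lifted, pushed more than 15 mm or tipped ((distance of toy_pink_a from where it was at the start of the episode above 0.015 m or angle between toy_pink_a's own z axis and vertical above 0.3 rad) or (distance of toy_pink_b from where it was at the start of the episode above 0.015 m or angle between toy_pink_b's own z axis and vertical above 0.3 rad) or (distance of toy_green from where it was at the start of the episode above 0.015 m or angle between toy_green's own z axis and vertical above 0.3 rad) or (distance of glue_bottle from where it was at the start of the episode above 0.015 m or angle between glue_bottle's own z axis and vertical above 0.3 rad) or (distance of spool from where it was at the start of the episode above 0.015 m or angle between spool's own z axis and vertical above 0.3 rad) or (distance of scraper from where it was at the start of the episode above 0.015 m or angle between scraper's own z axis and vertical above 0.3 rad) or (distance of screw_cup from where it was at the start of the episode above 0.015 m or angle between screw_cup's own z axis and vertical above 0.3 rad)).
It also fails if it takes over 48 s, if anything falls off the work surface, if the arm or the gripper's body presses on something with over 40 N, if the wrist force passes 120 N, or if a joint passes its speed limit or range.

## Working session

There is one attempt and no reset: what is moved stays moved. The work goes in short steps, Python scripts to look and compute and a tool call to move; the robot and the scene stay as the last step left them, time stands still between calls to the robot, and variables do not carry over. Pictures are saved under pics/ and viewed, about 8 in all and at most 12, crops included, and the job is handed in when it is done.

Besides the shell and the picture viewer there is one more tool, called after "Emit:" by a JSON object that holds its "op" and its "data", one argument or row to a line. drive_tool: Moves the arm, as the interface text tells. Its arguments: {"type":"object","properties":{"plan":{"type":"array"},"grip_force":{"type":"number"}},"required":["plan"]}

```bash
mkdir -p pics; cat > h.py <<'E'
import numpy as np,cv2
from workcell import *
def ray(cam,loc):
    c=camera_info(cam);K=np.array(c["intrinsics"]);p=np.array([loc[0]*512,loc[1]*384,1.])
    d=np.linalg.inv(K)@p; s=d[:2].copy(); u=s.copy()
    for _ in range(20): u=s/(1+c["k1"]*(u@u))
    return c,np.array([u[0],u[1],1.])
E
python3 - <<'E'
from h import *
a=grab_frame("scene");b=grab_frame("top")
im=np.hstack([a,b])
cv2.imwrite("pics/1a.png",cv2.resize(a[:,:,::-1],(800,600)));cv2.imwrite("pics/1b.png",cv2.resize(b[:,:,::-1],(800,600)))
print(camera_info("scene"),camera_info("top"),state())
for c in("scene","top"):
  for l in("lid_hinge","lid_edge","case","toy_green","glue_bottle","spool","scraper","screw_cup"):
    print(c,l,[(np.round(r["location"],4).tolist(),round(r["p"],2)) for r in place_of(c,l)[:2]])
E
```

```text
{'intrinsics': array([[404.92837572,   0.        , 256.78154585],
       [  0.        , 404.92837572, 187.26230063],
       [  0.        ,   0.        ,   1.        ]]), 'k1': 0.002480897446497274, 'origin': array([1044.58824911, -332.68080697,  906.99280075]), 'orientation': array([-143.67105815,   -0.50486923,   48.67294119])} {'intrinsics': array([[399.22232044,   0.        , 251.69698627],
       [  0.        , 399.22232044, 193.75269082],
       [  0.        ,   0.        ,   1.        ]]), 'k1': 0.04203936762371594, 'origin': array([ 389.074975  ,   84.19795701, 1099.50744163]), 'orientation': array([-169.10463736,   -0.99357101,  -88.86067979])} {'time_s': 0.1, 'qpos': array([ 7.20223844e+01,  1.83469100e+01,  8.96969955e+01, -5.46564344e-04,
        7.20438919e+01, -1.14591437e+00]), 'qvel': array([ 0.03990348, -0.05603349, -0.14418288,  0.08202276,  0.01573824,
        0.03876989]), 'effort': array([-2.73782316e-04, -4.13326943e+01, -2.32505947e+01,  7.27025885e-02,
        4.22570820e-02, -6.58298700e-05]), 'ee_pos': array([166.36647419, 549.95454513, 213.2314621 ]), 'ee_ro
[... 282 characters left out ...]
 0.76), ([0.3576, 0.6208], 0.4)]
scene case [([0.5447, 0.4917], 0.59), ([0.5721, 0.656], 0.47)]
scene toy_green [([0.4867, 0.388], 0.61), ([0.698, 0.4203], 0.19)]
scene glue_bottle [([0.6256, 0.6039], 0.81), ([0.5914, 0.4031], 0.73)]
scene spool [([0.6953, 0.4156], 0.6)]
scene scraper [([0.3605, 0.6151], 0.85)]
scene screw_cup [([0.5721, 0.6542], 0.92)]
top lid_hinge [([0.3689, 0.4943], 0.81)]
top lid_edge [([0.3529, 0.4492], 0.77)]
top case [([0.4338, 0.5201], 0.72)]
top toy_green []
top glue_bottle [([0.435, 0.3651], 0.64)]
top spool [([0.2531, 0.4427], 0.96)]
top scraper [([0.6152, 0.5565], 0.74), ([0.4375, 0.3664], 0.55)]
top screw_cup [([0.5076, 0.3646], 0.86), ([0.6252, 0.5669], 0.38)]
```

```bash
cat >> h.py <<'E'
from scipy.spatial.transform import Rotation as R
def onz(cam,loc,z):
    c,d=ray(cam,loc);M=R.from_euler("xyz",c["orientation"],degrees=True).as_matrix();w=M@d;o=np.array(c["origin"])
    return o+w*(z-o[2])/w[2]
def tri(l1,l2):
    A=[];b=[]
    for cam,l in(("scene",l1),("top",l2)):
        c,d=ray(cam,l);w=R.from_euler("xyz",c["orientation"],degrees=True).as_matrix()@d;w/=np.linalg.norm(w)
        P=np.eye(3)-np.outer(w,w);A.append(P);b.append(P@np.array(c["origin"]))
    return np.linalg.lstsq(np.vstack(A),np.hstack(b),rcond=None)[0]
E
python3 - <<'E'
from h import *
np.set_printoptions(precision=1,suppress=True)
print("hinge",onz("scene",[.5922,.4055],90),onz("top",[.3689,.4943],90),tri([.5922,.4055],[.3689,.4943]))
print("edge",onz("scene",[.593,.2836],260),onz("top",[.3529,.4492],260),tri([.593,.2836],[.3529,.4492]))
print("case",onz("scene",[.5447,.4917],0),onz("top",[.4338,.5201],0))
print("bottle",onz("top",[.435,.3651],0),onz("scene",[.6256,.6039],0));print("spool",onz("top",[.2531,.4427],0),onz("scene",[.6953,.4156],0))
print("cup",onz("top",[.5076,.3646],0));print("scraper",onz("top",[.6152,.5565],0));print("green",onz("scene",[.4867,.388],0))
E
```

```text
hinge [600.9 231.5  90. ] [590.3 232.2  90. ] [594.1 236.   79.7]
edge [593.  216.4 260. ] [594.  226.7 260. ] [592.2 223.8 256.5]
case [593.2 156.6   0. ] [582.2 151.6  -0. ]
bottle [755.8 155.7   0. ] [763.4 143.1   0. ]
spool [661.1 413.9   0. ] [664.2 400.3   0. ]
cup [759.1  48.9   0. ]
scraper [ 548.7 -107.9    0. ]
green [427.6 190.4   0. ]
```

View pics/1a.png

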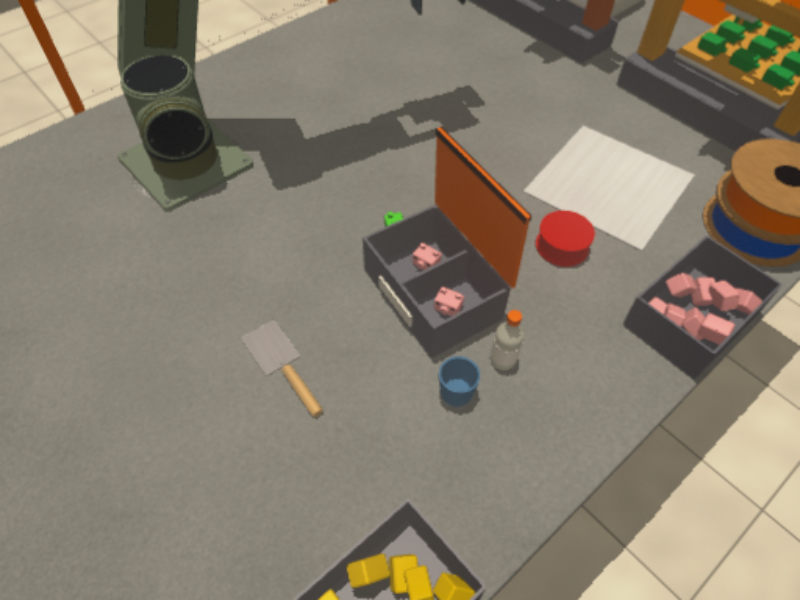

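View pics/1b.png

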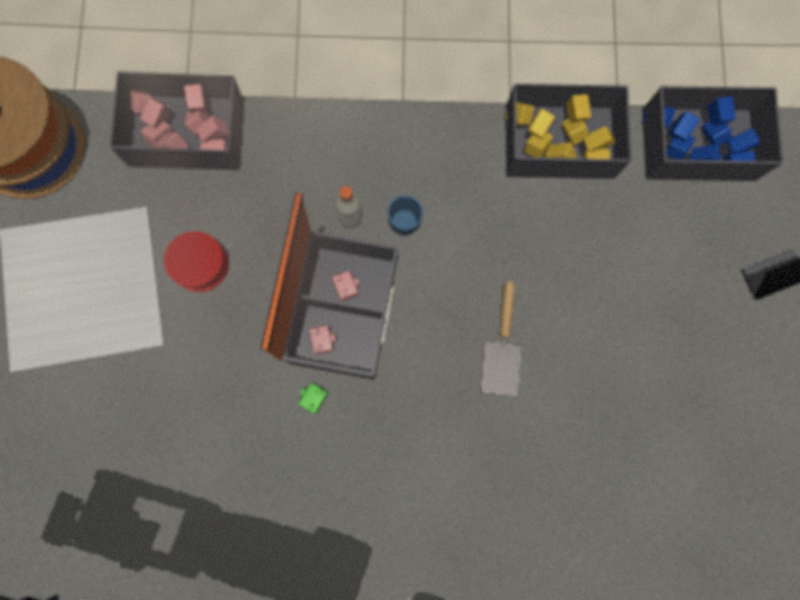

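The case front faces world -y and its near side is clear apart from the green toy. Cup and bottle are on the far side at x≈757. In the top view the lid edge runs from (298,196) to (265,350). I'll take one zoom of both views for a corner fit.

```bash
python3 - <<'E'
from h import *
a=grab_frame("scene");b=grab_frame("top")
A=cv2.resize(a[78:228,228:340],None,fx=4,fy=4,interpolation=cv2.INTER_CUBIC)
B=cv2.resize(b[120:245,166:254],None,fx=4,fy=4,interpolation=cv2.INTER_CUBIC)
C=np.zeros((600,800,3),np.uint8);C[:600,:448]=A;C[:500,448:800]=B
cv2.imwrite("pics/2.png",C[:,:,::-1])
E
```

```text
(no output)
```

View pics/2.png

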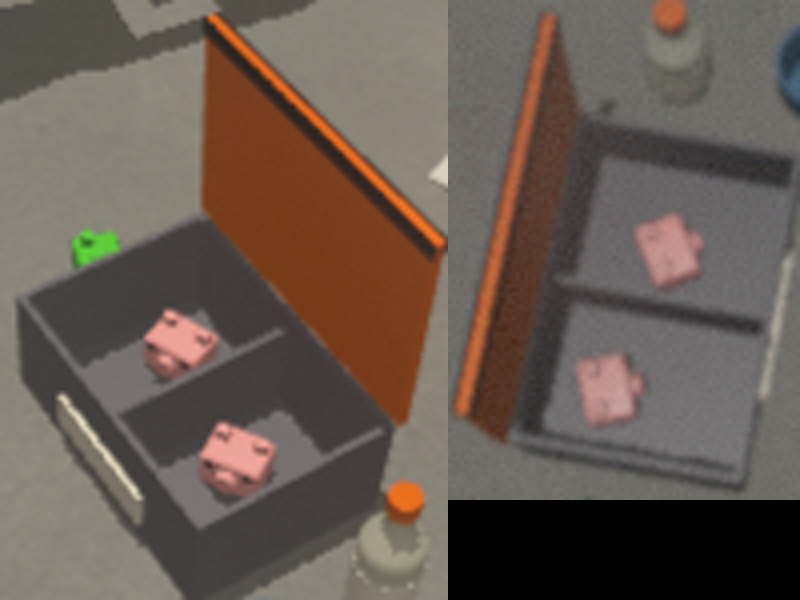

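```bash
cat >> h.py <<'E'
def proj(cam,P):
    c=camera_info(cam);M=R.from_euler("xyz",c["orientation"],degrees=True).as_matrix()
    q=(np.atleast_2d(P)-c["origin"])@M;u=q[:,:2]/q[:,2:];u=u*(1+c["k1"]*(u**2).sum(1,keepdims=True))
    K=np.array(c["intrinsics"]);return u*[K[0,0],K[1,1]]+K[:2,2]
def W(p,L): # local hinge-frame pts -> world ; p=hx,hy,yaw
    return np.array(L)@R.from_euler("z",p[2]).as_matrix().T+[p[0],p[1],90]
def lidpt(th,r,y,t): return [-r*np.cos(th)+t*np.sin(th),y,r*np.sin(th)+t*np.cos(th)]
E
python3 - <<'E'
from h import *
from scipy.optimize import least_squares
np.set_printoptions(precision=2,suppress=True)
S=np.array([[20,299],[197,526],[391,430],[206,35],[436,257],[212,14],[446,240],[25,378]])/4+[228,78]
T=(np.array([[795,160],[743,487],[510,440],[556,16],[468,415],[546,14],[458,412]])-[448,0])/4+[166,120]
def f(p,raw=False):
    th=p[3]
    Ls=[[-150,110,0],[-150,-110,0],[0,-110,0],lidpt(th,170,113,0),lidpt(th,170,-113,0),lidpt(th,170,113,8),lidpt(th,170,-113,8),[-150,110,-90]]
    Lt=[[-150,-110,0],[-150,110,0],[0,110,0],lidpt(th,170,-113,0),lidpt(th,170,113,0),lidpt(th,170,-113,8),lidpt(th,170,113,8)]
    return np.vstack([proj("scene",W(p,Ls))-S,proj("top",W(p,Lt))-T])
r=least_squares(lambda p:f(p).ravel(),[594,230,1.5,1.57],loss="soft_l1")
print(r.x,np.degrees(r.x[2]));print(f(r.x))
p=r.x
print("case",W(p,[[-75,0,-90]]),"edge",W(p,[lidpt(p[3],170,0,0)]),"frontwall",W(p,[[-150,0,0]]))
E
```

```text
[596.28 228.65   1.41   1.53] 80.71971574949924
[[-1.31 -1.76]
 [ 0.09  0.05]
 [ 0.94 -2.11]
 [-0.88 -5.38]
 [-0.58 -3.29]
 [ 0.32 -1.34]
 [-0.18 -0.56]
 [-1.26 -0.58]
 [ 2.61 -2.49]
 [-0.04 -1.35]
 [-0.31 -0.44]
 [ 1.04 -0.83]
 [ 0.67 -0.31]
 [-0.04 -1.04]
 [-0.6  -0.27]]
case [[584.19 154.63   0.  ]] edge [[595.11 221.46 259.84]] frontwall [[572.09  80.61  90.  ]]
```

```bash
cat >> h.py <<'E'
HP=(596.3,228.6,np.radians(80.7))
def tgt(lx,ly,z,phi,sg=1):
    ex=np.array([np.cos(HP[2]),np.sin(HP[2]),0]);ey=np.array([-ex[1],ex[0],0]);ph=np.radians(phi)
    d=ex*np.cos(ph)-np.array([0,0,np.sin(ph)]);zz=sg*ey;M=np.stack([d,np.cross(zz,d),zz],1)
    pos=np.array([HP[0],HP[1],0])+ex*lx+ey*ly+[0,0,z];s=state()
    rv=(R.from_matrix(M)*R.from_euler("xyz",s["ee_rot"],degrees=True).inv()).as_rotvec(degrees=True)
    return np.round(np.r_[rv,pos-s["ee_pos"]],1)
def loc(): # tcp in hinge frame + tilt
    s=state();q=(s["ee_pos"]-[HP[0],HP[1],0])@R.from_euler("z",HP[2]).as_matrix();
    M=R.from_euler("xyz",s["ee_rot"],degrees=True).as_matrix()
    return q.round(1),np.degrees(np.arcsin(-M[2,0])).round(1),s["force"].round(2),s["qpos"].round(1),round(s["time_s"],2),s["gripper_width"]
E
python3 - <<'E'
from h import *
for sg in(1,-1):print(tgt(54,0,380,55,sg))
print(loc())
E
```

```text
[  20.9  -33.5   94.2  438.5 -268.5  166. ]
[  32.4   20.2  -79.7  438.5 -268.5  166. ]
(array([248.1, 476.1, 214. ]), np.float64(90.0), array([-0.13,  0.13, -0.3 ]), array([72. , 18.3, 89.6,  0. , 72. , -1.1]), 1.0, 91.08801067972296)
```

Emit:
{"op": "drive_tool", "data": {
  "plan": [
    [3, 2, -8, 30, 0, 60, 0],
    [6, 4, -16, 90, -20, 110, 0],
    [10, 6, -24, 140, -50, 150, 0],
    [13, 8, -32, 190, -80, 166, 0],
    [16, 10, -40, 240, -110, 166, 0],
    [20, 12, -48, 290, -150, 166, 0],
    [23, 14, -56, 340, -190, 166, 0],
    [26, 16, -64, 390, -230, 166, 0],
    [30, 18, -72, 438, -268, 166, 0],
    [32.4, 20.2, -79.7, 438.5, -268.5, 166, 0]
  ]
}}

```text
time_s: 2.25
ee_pos: [607.6, 278.8, 378.8]
ee_rot: [90.2, 54.9, 80.4]
force: [-0.8, 0.3, 0.3]
gripper_width: 0.8
```

```bash
python3 - <<'E'
from h import *
print(loc());print(tgt(54,0,380,55,-1),tgt(54,0,249,55,-1))
E
```

```text
(array([ 51.3,  -3.1, 378.8]), np.float64(54.9), array([-0.79,  0.26,  0.32]), array([ 7.6, 16.5, 77.5, 34.3, 76.9, 12.2]), 2.25, 0.762597673099144)
[-0.1 -0.1  0.5 -2.6  3.1  1.2] [-1.000e-01 -1.000e-01  5.000e-01 -2.600e+00  3.100e+00 -1.298e+02]
```

Emit:
{"op": "drive_tool", "data": {
  "plan": [
    [0, 0, 0.5, -2, 3, -30, 0],
    [0, 0, 0.5, -2, 3, -60, 0],
    [0, 0, 0.5, -2, 3, -90, 0],
    [0, 0, 0.5, -2, 3, -115, 0],
    [0, 0, 0.5, -2, 3, -130, 0],
    [0, 0, 0.5, -2, 3, -130, 0]
  ]
}}

```text
time_s: 3.0
ee_pos: [605.3, 281.8, 247.8]
ee_rot: [90.4, 55.0, 81.1]
force: [-0.2, 0.4, 0.5]
gripper_width: 0.6
```

```bash
python3 - <<'E'
from h import *
print(loc());print(tgt(29,0,249,55,-1),tgt(-12,0,245,55,-1))
a=grab_frame("scene");b=grab_frame("top")
C=np.hstack([cv2.resize(a[50:238,210:343],None,fx=3,fy=3,interpolation=2),cv2.resize(b[80:268,136:269],None,fx=3,fy=3,interpolation=2)])
cv2.imwrite("pics/3.png",C[:,:,::-1])
E
```

```text
(array([ 53.9,  -0.3, 247.8]), np.float64(55.0), array([-0.21,  0.43,  0.48]), array([ 7.9, 20. , 91.1, 38. , 63.3,  1.4]), 3.0, 0.5870212606675477)
[ -0.1  -0.2  -0.   -4.3 -24.5   1.2] [ -0.1  -0.2  -0.  -10.9 -65.   -2.8]
```

View pics/3.png

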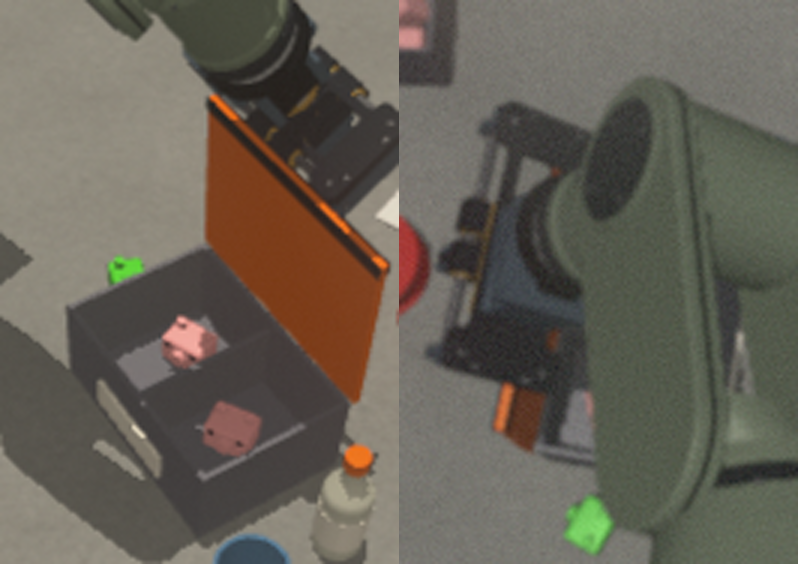

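Fingers are behind the upright lid, with the body above its edge. Next I push slowly.

Emit:
{"op": "drive_tool", "data": {
  "plan": [
    [0, 0, 0, -1.3, -8, 1, 0],
    [0, 0, 0, -2.6, -16, 1, 0],
    [0, 0, 0, -4, -24, 1, 0],
    [0, 0, 0, -5, -30, 1, 0],
    [0, 0, 0, -6, -36, 0, 0],
    [0, 0, 0, -7, -42, -0.5, 0],
    [0, 0, 0, -8, -48, -1, 0],
    [0, 0, 0, -9, -54, -2, 0],
    [0, 0, 0, -10, -60, -2.5, 0]
  ]
}}

```text
time_s: 4.22
ee_pos: [596.1, 221.4, 246.8]
ee_rot: [90.1, 54.9, 80.8]
force: [0.8, 0.5, 0.3]
gripper_width: 0.6
```

```bash
cat >> h.py <<'E'
def lidang():
    out=[]
    for c in("scene","top"):
        grab_frame(c)
        for r in place_of(c,"lid_edge")[:2]:
            px=np.array(r["location"])*[512,384]
            th=np.arange(-.02,1.65,.01);L=[lidpt(t,170,0,0) for t in th];e=np.linalg.norm(proj(c,W(HP,L))-px,axis=1)
            out.append((c,round(r["p"],2),round(th[e.argmin()],2),round(e.min(),1)))
    return out
E
python3 - <<'E'
from h import *
print(loc());print(lidang());print(tgt(-16,0,245,55,-1))
a=grab_frame("scene")
cv2.imwrite("pics/4.png",cv2.resize(a[50:238,160:343],None,fx=3,fy=3,interpolation=2)[:,:,::-1])
E
```

```text
(array([ -7.2,  -1. , 246.8]), np.float64(54.9), array([0.81, 0.55, 0.35]), array([ 2. , 18.6, 93.4, 38.2, 65.8, -4.2]), 4.22, 0.5727992573295498)
[('top', 0.78, np.float64(1.35), np.float64(3.3)), ('top', 0.24, np.float64(0.92), np.float64(21.1))]
[-0.1 -0.1 -0.  -2.1 -8.8 -1.6]
```

View pics/4.png

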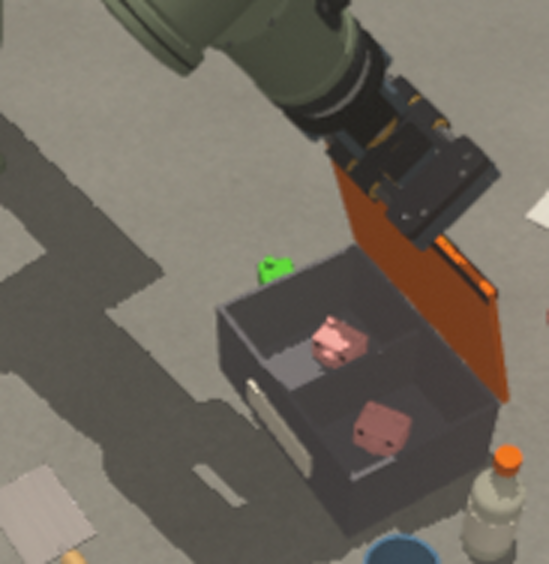

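Lid is at about 1.35 rad with the fingers just on its edge. I'll push a bit more, then pull out and swing round in front.

Emit:
{"op": "drive_tool", "data": {
  "plan": [
    [0, 0, 0, -0.8, -5, -1, 0],
    [0, 0, 0, -1.5, -9, -2, 0],
    [0, 0, 0, -2.1, -13, -3, 0],
    [0, 0, 0, -2.3, -14, -3, 0],
    [0, 0, 0, -4.6, -28, 18, 0],
    [0, 0, 0, -6.5, -40, 38, 0],
    [0, 0, 0, -8.6, -52, 58, 0],
    [9, -1.5, 0, -16, -95, 58, 0],
    [18, -3, 0, -24, -140, 40, 0],
    [27, -4.5, 0, -31, -190, 15, 0]
  ]
}}

```text
time_s: 5.72
ee_pos: [565.1, 30.3, 262.9]
ee_rot: [89.6, 27.3, 80.5]
force: [1.8, 0.1, -1.3]
gripper_width: 0.5
```

```bash
python3 - <<'E'
from h import *
print(loc());print(lidang());print(tgt(-200,0,180,20,-1),tgt(-120,0,180,20,-1))
E
```

```text
(array([-200.8,   -1.3,  262.9]), np.float64(27.3), array([ 1.77,  0.14, -1.28]), array([-28.2,  25.2,  99.7,  57.3,  88.4, -39.3]), 5.72, 0.5096735157079056)
[('scene', 0.71, np.float64(1.09), np.float64(1.8)), ('scene', 0.52, np.float64(-0.02), np.float64(31.2)), ('top', 0.91, np.float64(1.14), np.float64(1.5))]
[  7.4  -1.4   0.1  -1.3   1.  -80.6] [  7.4  -1.4   0.1  11.6  80.  -80.6]
```

Emit:
{"op": "drive_tool", "data": {
  "plan": [
    [4, -0.7, 0, -0.5, 1, -45, 0],
    [7.4, -1.4, 0, 2, 20, -72, 0],
    [7.4, -1.4, 0, 8, 60, -72, 0],
    [7.4, -1.4, 0, 13, 90, -72, 0],
    [7.4, -1.4, 0, 14.5, 98, -72, 0],
    [7.4, -1.4, 0, 14.5, 98, -72, 0]
  ]
}}

```text
time_s: 6.68
ee_pos: [579.8, 129.6, 190.0]
ee_rot: [89.8, 20.0, 80.7]
force: [-0.9, 0.5, 0.1]
gripper_width: 0.3
```

```bash
python3 - <<'E'
from h import *
print(loc());print(lidang());print(state()["torque"])
a=grab_frame("scene")
cv2.imwrite("pics/5.png",cv2.resize(a[50:238,160:343],None,fx=3,fy=3,interpolation=2)[:,:,::-1])
E
```

```text
(array([-100.4,    0.3,  190. ]), np.float64(20.0), array([-0.87,  0.49,  0.07]), array([-20.1,  31.9, 108.5,  69. ,  81.3, -50.9]), 6.67, 0.3498841722053773)
[('scene', 0.62, np.float64(0.92), np.float64(3.3)), ('top', 0.73, np.float64(0.96), np.float64(0.8)), ('top', 0.71, np.float64(-0.01), np.float64(66.9))]
[-0.75164191  0.20747183 -0.00151435]
```

View pics/5.png

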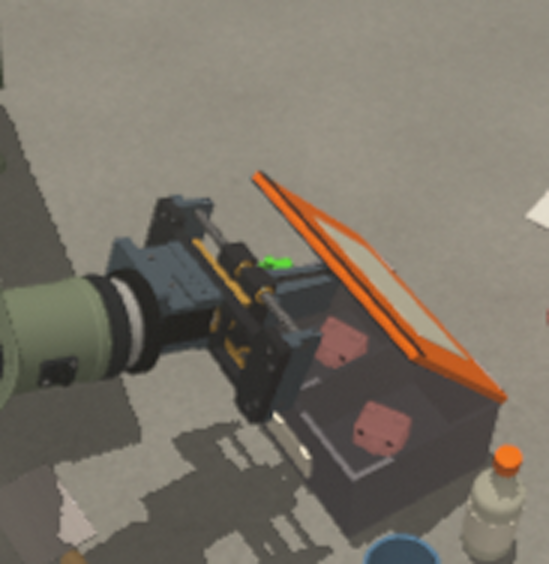

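The fingers are under the falling lid at about 0.92 rad. I'll hold until it lands.

Emit:
{"op": "drive_tool", "data": {
  "plan": [
    [0, 0, 0, 0, 0, 0, 0],
    [0, 0, 0, 0, 0, 0, 0],
    [0, 0, 0, 0, 0, 0, 0],
    [0, 0, 0, 0, 0, 0, 0],
    [0, 0, 0, 0, 0, 0, 0],
    [0, 0, 0, 0, 0, 0, 0]
  ]
}}

```text
time_s: 7.68
ee_pos: [580.1, 127.3, 188.7]
ee_rot: [90.0, 20.0, 80.5]
force: [0.1, -2.5, -1.1]
gripper_width: 0.2
```

```bash
python3 - <<'E'
from h import *
print(loc(),state()["torque"]);print(lidang());print(lidang())
E
```

```text
(array([-102.5,   -0.4,  188.7]), np.float64(20.0), array([ 0.07, -2.55, -1.05]), array([-20.4,  32. , 108.6,  69. ,  81.3, -50.9]), 7.67, 0.23932564503800002) [-0.8412904   0.27984704  0.05757727]
[('scene', 0.77, np.float64(0.85), np.float64(2.9)), ('top', 0.66, np.float64(0.87), np.float64(2.7))]
[('scene', 0.55, np.float64(0.86), np.float64(0.2)), ('top', 0.63, np.float64(0.89), np.float64(1.5))]
```

Caught: force is about 2.8 N, and angle and tip geometry agree (0.87 rad). Lowering along the arc.

Emit:
{"op": "drive_tool", "data": {
  "plan": [
    [0, 0, 0, -0.6, -3.7, -2.7, 0],
    [0, 0, 0, -1.2, -7.4, -5.5, 0],
    [0, 0, 0, -1.8, -11.1, -8.4, 0],
    [0, 0, 0, -2.4, -14.8, -11.3, 0],
    [0, 0, 0, -3, -18.4, -14.3, 0],
    [0, 0, 0, -3.6, -21.8, -17.8, 0],
    [0, 0, 0, -4.1, -25.2, -21.4, 0],
    [0, 0, 0, -4.7, -28.4, -25, 0],
    [0, 0, 0, -5.2, -31.5, -28.8, 0],
    [0, 0, 0, -5.7, -34.6, -32.7, 0]
  ]
}}

```text
time_s: 9.32
ee_pos: [574.4, 92.6, 155.7]
ee_rot: [90.0, 20.0, 80.5]
force: [0.8, 0.6, -0.7]
gripper_width: 0.2
```

```bash
python3 - <<'E'
from h import *
print(loc());print(lidang())
for a in((-148.5,138),(-155.3,125),(-160.8,113.6)):print(tgt(a[0],0,a[1],20,-1))
E
```

```text
(array([-137.8,   -0.3,  155.7]), np.float64(20.0), array([ 0.85,  0.59, -0.67]), array([-23.9,  35.3, 108.8,  66.8,  81.9, -55. ]), 9.32, 0.2049368076965628)
[('scene', 0.73, np.float64(0.54), np.float64(2.6)), ('top', 0.63, np.float64(0.63), np.float64(0.6))]
[  0.1  -0.    0.2  -2.  -10.4 -17.6]
[  0.1  -0.    0.2  -3.1 -17.1 -30.6]
[  0.1  -0.    0.2  -4.  -22.6 -42. ]
```

Emit:
{"op": "drive_tool", "data": {
  "plan": [
    [0, 0, 0, -0.4, -2.2, -3.5, 0],
    [0, 0, 0, -0.8, -4.3, -7, 0],
    [0, 0, 0, -1.2, -6.4, -10.5, 0],
    [0, 0, 0, -1.6, -8.4, -14, 0],
    [0, 0, 0, -2, -10.4, -17.6, 0],
    [0, 0, 0, -2.5, -13.8, -24, 0],
    [0, 0, 0, -3.1, -17, -30, 0],
    [0, 0, 0, -3.5, -20, -36, 0],
    [0, 0, 0, -4, -22.6, -42, 0],
    [0, 0, 0, -4, -22.6, -42, 0]
  ]
}}

```text
time_s: 10.78
ee_pos: [570.3, 69.5, 112.6]
ee_rot: [90.1, 20.1, 80.5]
force: [0.1, 0.2, -2.2]
gripper_width: 0.7
```

```bash
python3 - <<'E'
from h import *
print(loc());print(lidang())
for a in((-165.3,88.6),(-166.1,71.6),(-166,64)):print(tgt(a[0],0,a[1],20,-1))
a=grab_frame("scene")
cv2.imwrite("pics/6.png",cv2.resize(a[50:238,160:343],None,fx=3,fy=3,interpolation=2)[:,:,::-1])
E
```

```text
(array([-161.2,   -0. ,  112.6]), np.float64(20.1), array([ 0.12,  0.24, -2.15]), array([-26.1,  39.5, 109.2,  65.6,  81.1, -59.6]), 10.78, 0.6906136803561589)
[('scene', 0.7, np.float64(0.27), np.float64(1.2)), ('top', 0.84, np.float64(0.3), np.float64(0.3))]
[  0.1  -0.    0.2  -0.8  -4.3 -24.9]
[  0.1  -0.    0.2  -0.9  -5.1 -41.9]
[  0.1  -0.    0.2  -0.9  -5.  -49.5]
```

View pics/6.png

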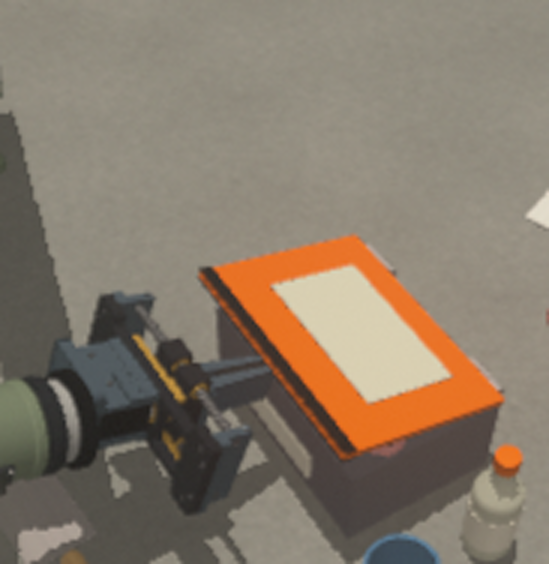

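Lid rests on the closed fingertips at about 0.27 rad. I'll lower it slowly.

Emit:
{"op": "drive_tool", "data": {
  "plan": [
    [0, 0, 0, -0.1, -0.3, -2.5, 0],
    [0, 0, 0, -0.1, -0.6, -5, 0],
    [0, 0, 0, -0.2, -1, -7.5, 0],
    [0, 0, 0, -0.2, -1.3, -10, 0],
    [0, 0, 0, -0.3, -1.6, -12.5, 0],
    [0, 0, 0, -0.3, -2, -15, 0],
    [0, 0, 0, -0.4, -2.2, -17.5, 0],
    [0, 0, 0, -0.4, -2.4, -20, 0],
    [0, 0, 0, -0.4, -2.6, -22.5, 0],
    [0, 0, 0, -0.4, -2.8, -25, 0]
  ]
}}

```text
time_s: 12.28
ee_pos: [569.9, 67.0, 88.4]
ee_rot: [90.0, 20.1, 80.5]
force: [-0.4, -2.7, -1.2]
gripper_width: 0.7
```

```bash
python3 - <<'E'
from h import *
print(loc());print(lidang())
E
```

```text
(array([-1.638e+02, -1.000e-01,  8.840e+01]), np.float64(20.1), array([-0.39, -2.68, -1.16]), array([-26.4,  41.8, 109.5,  65.8,  80.2, -62.2]), 12.28, 0.730378057861914)
[('scene', 0.6, np.float64(0.06), np.float64(3.5)), ('top', 0.73, np.float64(0.34), np.float64(0.3))]
```

```bash
python3 - <<'E'
from h import *
a=grab_frame("scene");b=grab_frame("top")
print(loc())
C=np.hstack([cv2.resize(a[120:220,210:340],None,fx=4,fy=4,interpolation=2)[:,:400],cv2.resize(b[140:240,170:270],None,fx=4,fy=4,interpolation=2)])
cv2.imwrite("pics/7.png",C[:,:,::-1])
E
```

```text
(array([-1.638e+02, -1.000e-01,  8.840e+01]), np.float64(20.1), array([-0.23, -1.75, -2.42]), array([-26.4,  41.8, 109.5,  65.8,  80.2, -62.2]), 12.57, 0.5646868993218347)
```

View pics/7.png

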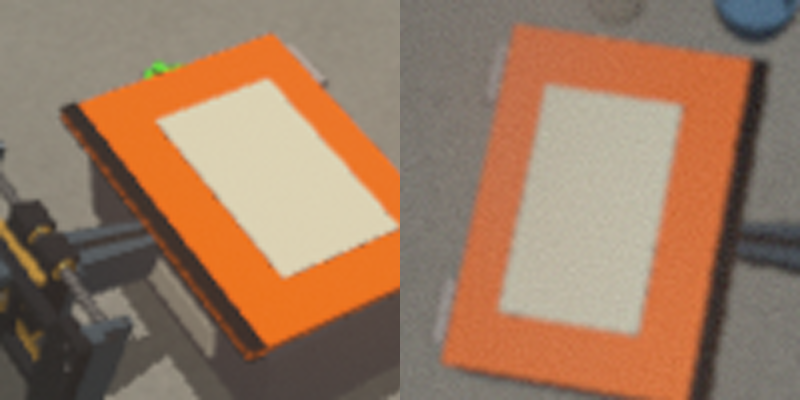

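Still carrying, nearly shut, with the fingertips tucked under the black edge. Last millimetres next.

Emit:
{"op": "drive_tool", "data": {
  "plan": [
    [0, 0, 0, 0, 0, -2, 0],
    [0, 0, 0, 0, 0, -4, 0],
    [0, 0, 0, 0, 0, -6, 0],
    [0, 0, 0, 0, 0, -8, 0],
    [0, 0, 0, 0, 0, -10, 0],
    [0, 0, 0, 0, 0, -12, 0],
    [0, 0, 0, 0, 0, -14, 0],
    [0, 0, 0, 0, 0, -16, 0],
    [0, 0, 0, 0, 0, -18, 0],
    [0, 0, 0, 0, 0, -20, 0]
  ]
}}

```text
time_s: 13.82
ee_pos: [569.9, 67.3, 68.7]
ee_rot: [90.0, 20.0, 80.5]
force: [0.6, 0.1, 0.3]
gripper_width: 0.3
```

```bash
python3 - <<'E'
from h import *
print(loc());print(lidang());print(loc()[2])
E
```

```text
(array([-163.5,   -0. ,   68.7]), np.float64(20.0), array([0.64, 0.14, 0.29]), array([-26.4,  43.7, 109.8,  66.2,  79.3, -64.3]), 13.82, 0.2768094549043879)
[('scene', 0.79, np.float64(-0.01), np.float64(0.8)), ('top', 0.97, np.float64(0.19), np.float64(1.2))]
[ 0.59  0.57 -0.25]
```

Emit:
{"op": "drive_tool", "data": {
  "plan": [
    [0, 0, 0, 0, 0, -2, 0],
    [0, 0, 0, 0, 0, -4, 0],
    [0, 0, 0, 0, 0, -6, 0],
    [0, 0, 0, 0, 0, -6, 0],
    [0, 0, 0, -2, -12, -6, 0],
    [0, 0, 0, -5, -32, -4, 0],
    [0, 0, 0, -10, -60, 0, 0],
    [0, 0, 0, -14, -85, 30, 0],
    [0, 0, 0, -16, -100, 70, 0],
    [0, 0, 0, -16, -100, 90, 0]
  ]
}}

```text
time_s: 15.28
ee_pos: [554.4, -35.1, 160.4]
ee_rot: [89.8, 20.1, 80.3]
force: [0.2, -0.8, -0.8]
gripper_width: 0.6
```

```bash
python3 - <<'E'
from h import *
print(loc());print(lidang())
a=grab_frame("scene");b=grab_frame("top")
for l in("glue_bottle","screw_cup","spool","scraper"):
  for c in("scene","top"):
    print(l,c,[(onz(c,r["location"],0).round(0)[:2],round(r["p"],2)) for r in place_of(c,l)[:1]])
C=np.hstack([cv2.resize(a[80:330,130:390],None,fx=1.5,fy=1.5,interpolation=2),cv2.resize(b[80:330,130:390],None,fx=1.5,fy=1.5,interpolation=2)])
cv2.imwrite("pics/8.png",C[:,:,::-1])
E
```

```text
(array([-267. ,   -1.2,  160.4]), np.float64(20.1), array([ 0.25, -0.77, -0.85]), array([-35.7,  37.3, 102.5,  57.6,  90.1, -54.7]), 15.28, 0.5837012291813799)
[('scene', 0.85, np.float64(-0.02), np.float64(2.7)), ('top', 0.63, np.float64(0.16), np.float64(2.7))]
glue_bottle scene [(array([758., 145.]), 0.86)]
glue_bottle top [(array([756., 159.]), 0.62)]
screw_cup scene [(array([755.,  42.]), 0.58)]
screw_cup top [(array([760.,  45.]), 0.95)]
spool scene [(array([670., 398.]), 0.84)]
spool top [(array([668., 412.]), 0.83)]
scraper scene [(array([ 546., -135.]), 0.74)]
scraper top [(array([ 550., -123.]), 0.65)]
```

View pics/8.png

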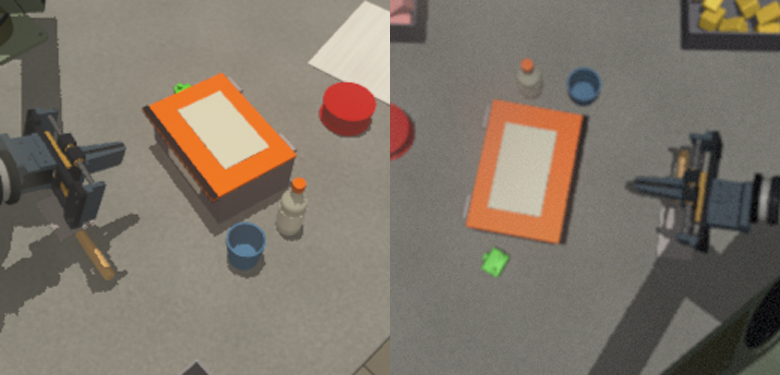

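The toys, bottle, cup, spool and scraper look untouched, but the black stripe isn't visible now. One closer look before handing in.

```bash
python3 - <<'E'
from h import *
a=grab_frame("scene");b=grab_frame("top")
for c,i in(("scene",a),("top",b)):
  for th,col in((0,(0,255,0)),(.06,(0,0,255))):
    for y in(113,-113):
      for t in (0,8):
        q=proj(c,W(HP,[lidpt(th,170,y,t)]))[0].round().astype(int);print(c,th,y,t,q)
C=np.hstack([cv2.resize(a[120:220,215:335],None,fx=4,fy=4,interpolation=2)[:,:400],cv2.resize(b[140:240,170:270],None,fx=4,fy=4,interpolation=2)])
cv2.imwrite("pics/9.png",C[:,:,::-1])
E
```

```text
scene 0 113 0 [225 153]
scene 0 113 8 [224 151]
scene 0 -113 0 [271 214]
scene 0 -113 8 [271 212]
scene 0.06 113 0 [225 151]
scene 0.06 113 8 [224 149]
scene 0.06 -113 0 [271 212]
scene 0.06 -113 8 [272 210]
top 0 113 0 [247 243]
top 0 113 8 [247 243]
top 0 -113 0 [263 158]
top 0 -113 8 [263 157]
top 0.06 113 0 [247 243]
top 0.06 113 8 [247 242]
top 0.06 -113 0 [263 157]
top 0.06 -113 8 [263 156]
```

View pics/9.png

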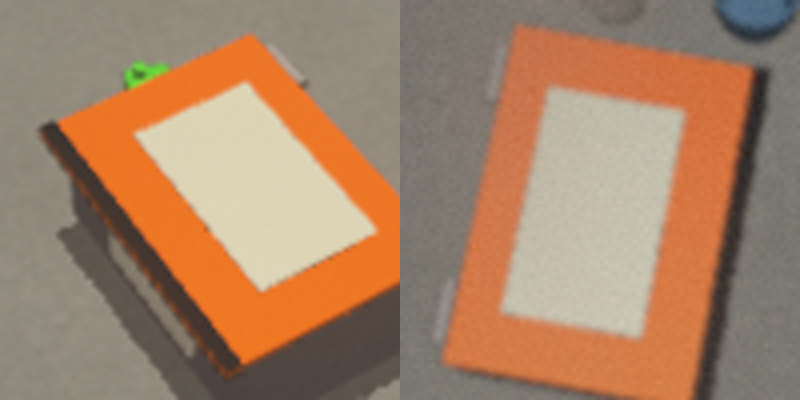

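The stripe is there and the corners match the shut pose: seen at (225,152), expected (224,151). Handing in.

```bash
python3 -c "
from h import *
print(env.job_done())"
```

```text
the job is handed in; nothing more can be done
None
```

The lid is shut and the job is handed in at about 15 s on the robot's clock, well inside the 48 s limit. No verdict is reported.

**What I did:** I hooked the closed fingers over the lid from behind. With their outer side I pushed it until it began to fall. I then swung round to the front and caught it on the fingertips at about 0.87 rad, with roughly 2.8 N on the tool. From there I lowered it along its arc, at about 0.25 rad/s at first and 0.1 rad/s near shut. The load came off when the lid reached the rim, and I then drew the hand clear.

**Last checks:**
- **Lid:** The scene camera gave −0.02 rad, and the lid's corners lay within 1–3 pixels of the shut pose.
- **Disagreement:** The top camera's estimate was 0.16 rad. I discounted it because that camera looks almost straight down, where lid height hardly shows.
- **Hand:** It stands about 100 mm in front of the lid with no more than sensor-noise force.
- **Bottle, cup and spool:** Detected positions were within about 9 mm of the first ones, and the pictures show them upright.
- **Scraper:** Its detection shifted about 15 mm in the top view, and the hand was partly hiding it. The fingers never came near the bench there, so I took this as detection error. I did not confirm it separately.
- **Toys:** The green toy looks unmoved in the pictures. The pink toys could not be checked once the lid was shut.

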